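# Duck parade by size

### The arm

A 6-joint arm with a two-finger parallel gripper is mounted at the origin on the work surface. World frame = base frame: x ahead of the robot, y to its left, z up, the work surface at z = 0. Lengths are in m, angles in rad, forces in N, time in s.
With the tool pointing down it reaches from about 0.3 to 0.875 m from the base axis. Payload 6.4 kg.
Tool frame: the origin (TCP) lies on the centre line of the jaws, within the pads' length; the fingertips stand 14 mm ahead of it and the grasp point (between the pads) lies 5 mm behind it; x points along the fingers, z is the direction in which the jaws open and shut, and the axes are right-handed (so a half turn about x gives the same grasp; the last joint's range is limited). The gripper opens to 88 mm and grips with 3 to 60 N. Pads are 18 mm wide; open, the fingers measure 123 mm over their backs; the gripper's body (75 mm by 187 mm) begins 45 mm behind the grasp point.
Start: joints at [-1.478, 0.181, 1.607, -0, 1.354, -0.206], TCP at [0.169, -0.55, 0.253] pointing down, gripper open.
Joint ranges: [-2.99, 2.99], [-0.89, 2.07], [0.3, 2.58], [-1.14, 4.28], [0, 2.63], [-3.12, 3.12]. Speed limits (rad/s): [2.57, 2.57, 3.01, 3.14, 3.14, 3.14].

### API

Orientations are given as a unit quaternion [x, y, z, w].
In Python, from rig import get_state, vision, ctrl gives the robot as it stands. The module is installed in compiled form; this text tells all that it offers.
- The arm moves only by the tool arm_command, never from a script. Its argument "steps" is text: rows parted by semicolons, each of 7 numbers parted by spaces: the opening, from 0 (shut) to 1 (fully open), then the shift along the tool's x, y, z in m, then the turn, a rotation vector about the tool's x, y, z in rad. In form: fingers tx ty tz wx wy wz; .... A call has 1 to 20 rows; each row shifts and turns the commanded pose from where the row before left it, along the tool's axes as they then stand; what a row does not reach is not made up. A row lasts 1/8 s, in which the tool goes at most 62.5 mm and 10.7 degrees, less where a joint would pass 70% of its speed; a pose out of reach is approached as far as the arm can. A call is refused whole if a number of a shift passes 0.0625 or a number of a turn 0.188, either way. A call with a gripper value outside its range is refused whole. The fingers move at their own pace and stop on an object; "grip_force" is the grip in N (left out, the last holds). Time passes only in rows, so rows that do not move let the fingers close. It gives the time, the measured TCP pose, the force and the opening at its end, in the units of the state.
- get_state(): the state, without advancing time (a new reading comes with each control period).
- vision.get_image(name): name is "scene" or "top" or "wrist"; returns (picture, depth): 480x640x3 uint8, blue, green, red; 480x640 float32, m along the optical axis (not along the pixel's ray), 0 where there is no reading.
- vision.camera_model(name): a dict with "fx", "fy", "cx", "cy" (pixels), "rvec" (rotation vector, rad) and "tvec" (3), from world to camera coordinates, as OpenCV has them; the wrist camera has in their place "hand_eye" (4x4, takes a point from camera to tool coordinates, whose origin is the TCP and whose axes are the tool frame's). Camera axes: x right, y down, z forward; pixel columns grow to the right and rows downward; lengths in m; the calibration is good to about 2 mm. A picture is of the moment at which its call begins: read the wrist's pose just before it. camera_model takes no time and is no camera call.
- ctrl.job_done(): hands the job in, once; it reports no verdict.
The state is a dict: "time_s": time; "joint_positions": joint angles; "dq": joint speeds; "tau": joint torques, N m; "ee_pos": TCP position; "tool_rot": TCP orientation; "contact_force": force on the tool from outside, world axes, zero at the start; "moment": the same for the moment, N m; "width": finger opening in m.
Only numpy, scipy, OpenCV 4.12 (cv2) and the standard library are available. Lean on these libraries where they do the work, as an engineer would, in place of code of your own. Each camera call takes 0.05 s, during which the arm holds its last target.

### The job

Line the four carved ducks up as a parade on the long board, one standing centred on each dark round mark, in order of size: the largest on the mark next to the tall turned post, then each smaller one behind it, the smallest farthest from the post. Every duck's beak must point along the row towards the post. Leave the wax jar standing where it is.

Things in the scene. Friction and masses are not known exactly. Their poses are not given: they have to be found in the camera images.
- duck_largest: largest of four like-shaped carved ducks, pale wood, loose, on the bench: 100 mm tail to beak tip, 54 wide, 80 tall. Grip across the flat wing sides (19 to 49 mm up, 29 behind to 21 ahead of the middle); back 56 mm high, head 18 to 41 mm ahead of the middle. Origin: centre of the flat underside, mid-length; x to the beak, z up.
- duck_second: second largest of four like-shaped carved ducks, pale wood, loose, on the bench: 84 mm tail to beak tip, 45 wide, 67 tall. Grip across the flat wing sides (16 to 41 mm up, 24 behind to 18 ahead of the middle); back 47 mm high, head 15 to 34 mm ahead of the middle. Origin: centre of the flat underside, mid-length; x to the beak, z up.
- duck_third: third largest of four like-shaped carved ducks, pale wood, loose, on the bench: 69 mm tail to beak tip, 37 wide, 55 tall. Grip across the flat wing sides (13 to 34 mm up, 20 behind to 14 ahead of the middle); back 39 mm high, head 12 to 28 mm ahead of the middle. Origin: centre of the flat underside, mid-length; x to the beak, z up.
- duck_smallest: smallest of four like-shaped carved ducks, pale wood, loose, on the bench: 56 mm tail to beak tip, 30 wide, 45 tall. Grip across the flat wing sides (11 to 27 mm up, 16 behind to 12 ahead of the middle); back 31 mm high, head 10 to 23 mm ahead of the middle. Origin: centre of the flat underside, mid-length; x to the beak, z up.
- mark_1: one of four alike dark round inlays, 40 mm across, flush in the top of a fixed pale plywood board (90 x 570 mm, 12 mm thick); at one end of the row (the board's left, +y end). The marks stand in a straight row 105 mm apart. Origin: centre of the mark on the board's top face, 12 mm above the bench; y runs along the row, x across it.
- mark_2: one of four alike dark round inlays, 40 mm across, flush in the top of a fixed pale plywood board (90 x 570 mm, 12 mm thick); second from the +y end. The marks stand in a straight row 105 mm apart. Origin: centre of the mark on the board's top face, 12 mm above the bench; y runs along the row, x across it.
- mark_3: one of four alike dark round inlays, 40 mm across, flush in the top of a fixed pale plywood board (90 x 570 mm, 12 mm thick); third from the +y end. The marks stand in a straight row 105 mm apart. Origin: centre of the mark on the board's top face, 12 mm above the bench; y runs along the row, x across it.
- mark_4: one of four alike dark round inlays, 40 mm across, flush in the top of a fixed pale plywood board (90 x 570 mm, 12 mm thick); at the other (-y) end of the row. The marks stand in a straight row 105 mm apart. Origin: centre of the mark on the board's top face, 12 mm above the bench; y runs along the row, x across it.
- post: fixed turned post of dark wood, 108 mm tall, 40 mm across the foot, on the row's line at one end of the board, 90 mm beyond the last mark there; it may be at either end, and the opposite end then has only a low pale wooden bar 70 mm long across the board and 8 mm high. Origin: centre of its foot on the board's top face.
- jar: closed glass wax jar with metal cap, 64 mm across, 60 mm tall, loose, standing on the bench beside the work, not to be disturbed. Origin: centre of its underside.
Mind the look-alikes: they are no part of the job. What is shaped like the duck_second but pink is not meant.

How it is judged:
By the outcome, as a careful person would: the job done as asked, in the order asked, and still so for the second after the job is handed in, with the robot touching nothing.
It also fails if it takes over 112 s, if anything falls off the work surface, if the arm or the gripper's body presses on something with over 40 N, if the wrist force passes 120 N, or if a joint passes its speed limit or range.

## Working session

There is one attempt and no reset: what is moved stays moved. The work goes in short steps, Python scripts to look and compute and a tool call to move; the robot and the scene stay as the last step left them, time stands still between calls to the robot, and variables do not carry over. Pictures are saved under pics/ and viewed, and the job is handed in when it is done.

Besides the shell and the picture viewer there is one more tool, called after "Call:" as name(argument=value, ...), one argument or row to a line, values as JSON. arm_command: Moves the arm, as the interface text tells. Its arguments: {"type":"object","properties":{"steps":{"type":"string"},"grip_force":{"type":"number"}},"required":["steps"]}

```bash
mkdir -p pics; python3 - <<'E'
from rig import get_state, vision, ctrl
import cv2,numpy as np
s=get_state(); print(s)
for n in ("scene","top"):
    im,d=vision.get_image(n); cv2.imwrite(f"pics/{n}0.png",im); np.savez(f"{n}0.npz",im=im,d=d)
    print(n,vision.camera_model(n))
print(vision.camera_model("wrist"))
E
```

```text
{'time_s': 0.0, 'joint_positions': array([-1.47825906e+00,  1.81494201e-01,  1.60798052e+00,  2.16832155e-05,
        1.35378419e+00, -2.06264923e-01]), 'dq': array([ 8.08413851e-04, -2.09211946e-03,  9.00661882e-04, -5.23355490e-05,
       -3.18386090e-04,  1.18078387e-03]), 'tau': array([ 3.42439544e-04, -4.33872271e+01, -3.41848075e+01,  7.01469462e-02,
        3.85283399e-02, -1.37604725e-04]), 'ee_pos': array([ 0.16926156, -0.54900631,  0.25184973]), 'tool_rot': array([ 0.42045297,  0.56923861, -0.41956387,  0.56846535]), 'contact_force': array([-0.12265687, -0.00808244,  0.17093058]), 'moment': array([ 0.02426671,  0.01632209, -0.02222417]), 'width': 0.08816149366878144}
scene {'fx': 437.64085628917644, 'fy': 437.64085628917644, 'cx': 319.66318880879743, 'cy': 237.7927036797837, 'rvec': array([ 1.4930846 ,  1.77958865, -0.94131168]), 'tvec': array([-0.01050274, -0.23819222,  1.31320167])}
top {'fx': 464.1940566779184, 'fy': 464.1940566779184, 'cx': 314.22745380481604, 'cy': 240.04633424270045, 'rvec': array([ 2.1409456 , -2.1569933 ,  0.15522445]), 'tvec': array([0.09438587, 0.5205704 , 0.81396346])}
{'fx': 385.5344963223565, 'fy': 385.5344963223565, 'cx': 323.4031135961152, 'cy': 234.80857641793406, 'hand_eye': array([[ 7.09836549e-04, -2.79204477e-01,  9.60231408e-01,
        -1.31285840e-01],
       [ 1.70952429e-04, -9.60231602e-01, -2.79204660e-01,
         7.15249794e-02],
       [ 9.99999733e-01,  3.62343563e-04, -6.33876803e-04,
        -6.97507367e-04],
       [ 0.00000000e+00,  0.00000000e+00,  0.00000000e+00,
         1.00000000e+00]])}
```

View pics/scene0.png

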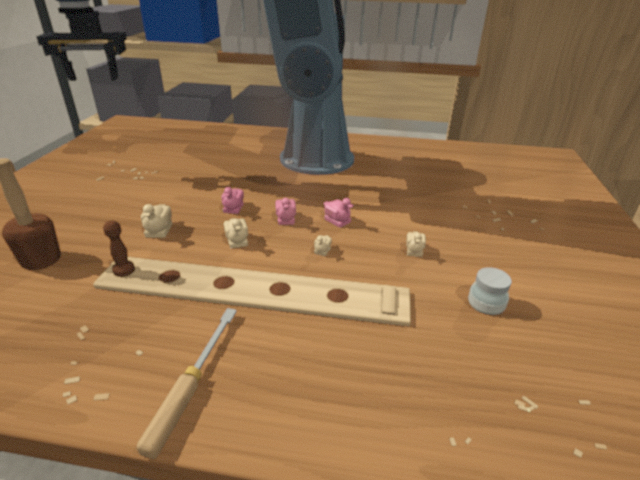

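View pics/top0.png

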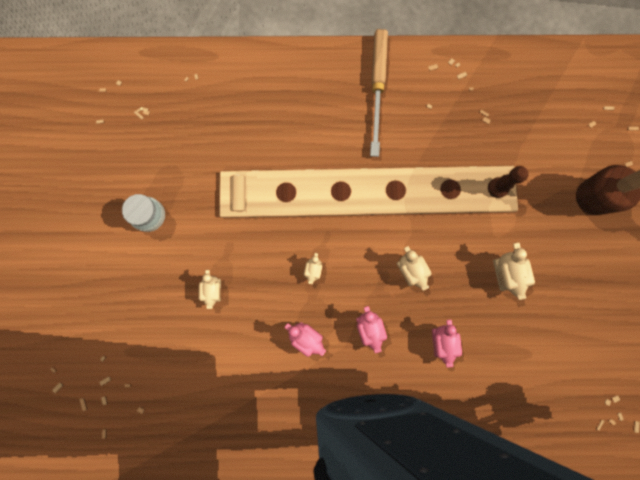

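The top view shows the board with the post at its right (-y) end, and the jar at px (143,212). The pale ducks are at about (515,272), (415,270), (209,290) and (313,268), with pink decoys below them. Next I measure.

```bash
cat > h.py <<'E'
import cv2,numpy as np
from rig import vision,get_state
def cam(n):
    m=vision.camera_model(n); R=cv2.Rodrigues(m["rvec"])[0]
    return m,R,np.array(m["tvec"])
def ray(n,px,z):
    m,R,t=cam(n); px=np.atleast_2d(px).astype(float)
    d=np.c_[(px[:,0]-m["cx"])/m["fx"],(px[:,1]-m["cy"])/m["fy"],np.ones(len(px))]@R
    c=-R.T@t
    return c+d*((z-c[2])/d[:,2])[:,None]
def cloud(n,d):
    m,R,t=cam(n); v,u=np.mgrid[:480,:640]
    P=np.stack([(u-m["cx"])/m["fx"]*d,(v-m["cy"])/m["fy"]*d,d],-1)
    return (P-t)@R
E
python3 - <<'E'
from h import *
a=np.load("top0.npz"); im,d=a["im"],a["d"]
W=cloud("top",d)
hsv=cv2.cvtColor(im,cv2.COLOR_BGR2HSV)
print("bench z",np.median(W[100:140,200:350,2]), "board",np.median(W[180:205,255:270,2]))
# marks
b=im.max(2)
m=((b<110)).astype(np.uint8); m[:165]=0;m[215:]=0;m[:,:225]=0;m[:,480:]=0
n,l,st,c=cv2.connectedComponentsWithStats(m)
for i in range(1,n):
    if st[i,4]>100: print("mark",c[i],st[i],ray("top",c[i],.012)[0])
# ducks pale: 
for nm,(u,v) in dict(L=(515,272),S=(415,270),T=(209,290),s=(313,268)).items():
    x0,y0=u-40,v-40
    Hs=hsv[y0:y0+80,x0:x0+80]; w=W[y0:y0+80,x0:x0+80]
    mk=((Hs[...,1]<115)&(Hs[...,2]>110)).astype(np.uint8)
    n,l,st,c=cv2.connectedComponentsWithStats(mk)
    i=max(range(1,n),key=lambda k:st[k,4]); q=w[l==i]
    q=q[q[:,2]>.01]
    print(nm,st[i],q.mean(0).round(4),"zmax",np.percentile(q[:,2],[50,90,99]).round(4))
    cv2.imwrite(f"pics/c_{nm}.png",cv2.resize(np.hstack([im[y0:y0+80,x0:x0+80],cv2.cvtColor(mk*255,cv2.COLOR_GRAY2BGR)]),None,fx=4,fy=4,interpolation=cv2.INTER_NEAREST))
ims=[cv2.imread(f"pics/c_{k}.png") for k in "LSTs"]
cv2.imwrite("pics/crops.png",cv2.resize(np.vstack([np.hstack(ims[:2]),np.hstack(ims[2:])]),(800,400)))
E
```

```text
bench z 0.0007790024958464938 board 0.012681609209412309
mark [449.89666667 187.98666667] [440 179  21  19 300] [ 0.62381053 -0.1706732   0.012     ]
mark [337.75333333 190.94      ] [332 183  11  17 150] [0.61953203 0.0446196  0.012     ]
mark [392.49019608 189.96078431] [387 182  11  17 153] [ 0.62070958 -0.06036081  0.012     ]
mark [282.74829932 191.92517007] [277 184  11  17 147] [0.6183477 0.1500014 0.012    ]
L [  20   11   40   56 1195] [ 0.4598 -0.2687  0.0543] zmax [0.0505 0.0725 0.0811]
S [ 23  17  33  43 783] [ 0.4662 -0.0892  0.0487] zmax [0.0426 0.0615 0.0683]
T [ 30  20  22  39 550] [0.4316 0.2798 0.041 ] zmax [0.0351 0.0502 0.0559]
s [ 31  25  18  31 330] [0.4687 0.0931 0.0303] zmax [0.0288 0.0407 0.0463]
```

View pics/crops.png

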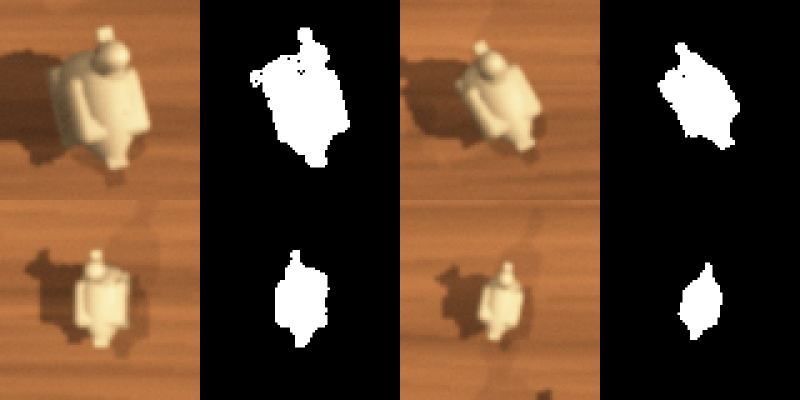

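```bash
python3 - <<'E'
from h import *
from scipy.spatial.transform import Rotation as Ro
s=get_state(); print(Ro.from_quat(s["tool_rot"]).as_matrix().round(4))
a=np.load("top0.npz"); im,d=a["im"],a["d"]; W=cloud("top",d)
g=im[...,0].astype(int) # blue
r=im[...,2].astype(int)
m=(r<150).astype(np.uint8); m[:172]=0;m[212:]=0;m[:,:250]=0;m[:,:][:,480:]=0
n,l,st,c=cv2.connectedComponentsWithStats(m)
P=[]
for i in range(1,n):
    if st[i,4]>100:
        e=cv2.fitEllipse(max(cv2.findContours((l==i).astype(np.uint8),0,1)[0],key=len)); print(st[i],np.round(e[1],1),ray("top",e[0],.012)[0].round(4)); P.append(ray("top",c[i],.012)[0])
P=np.array(P);print(np.diff(P[np.argsort(P[:,1])],axis=0))
# post & bar, jar
for nm,(u,v) in dict(L=(515,272),S=(415,270),T=(209,290),s=(313,268)).items():
    w=W[v-40:v+40,u-40:u+40].reshape(-1,3); w=w[w[:,2]>.012]
    k=dict(L=.08,S=.067,T=.055,s=.045)[nm]
    hd=w[w[:,2]>.8*k]; bd=w[(w[:,2]<.72*k)&(w[:,2]>.3*k)]
    x=w[:,:2]-w[:,:2].mean(0); ev,V=np.linalg.eigh(x.T@x); ax=V[:,1]*np.sign(V[0,1])
    p=w[:,:2]@ax; hp=hd[:,:2].mean(0)
    print(nm,"heading",np.degrees(np.arctan2(ax[1],ax[0])).round(1),"len",np.ptp(p).round(4),"mid",(w[:,:2].mean(0)+ax*((p.max()+p.min())/2-p.mean())).round(4),"from head",(hp-ax*.295*k/.8).round(4), "head",hp.round(4))
E
```

```text
[[-2.000e-04  9.557e-01  2.943e-01]
 [ 1.500e-03  2.943e-01 -9.557e-01]
 [-1.000e+00  3.000e-04 -1.500e-03]]
[432 177  48  22 652] [19.5 48. ] [ 0.6261 -0.1795  0.012 ]
[386 181  20  19 289] [18.  18.7] [ 0.6209 -0.0656  0.012 ]
[277 183  19  19 283] [18.  18.3] [0.6183 0.1444 0.012 ]
[331 182  20  19 281] [18.  18.2] [0.6196 0.0397 0.012 ]
[[-0.00587021  0.11526957  0.        ]
 [-0.00133227  0.10529271  0.        ]
 [-0.00128942  0.10471236  0.        ]]
L heading -81.8 len 0.3977 mid [ 0.4351 -0.103 ] from head [ 0.4778 -0.2017] head [ 0.482  -0.2308]
S heading -72.7 len 0.2213 mid [ 0.4406 -0.0105] from head [ 0.4638 -0.018 ] head [ 0.4712 -0.0416]
T heading 79.8 len 0.2115 mid [0.4167 0.1976] from head [0.4396 0.2227] head [0.4431 0.2427]
s heading -2.6 len 0.0961 mid [0.4491 0.0937] from head [0.4397 0.0913] head [0.4563 0.0905]
```

Call:
arm_command(
  steps="1 0 0 0 -0.178 0 0;1 0 0 0 -0.178 0 0;1 0 0 0 -0.178 0 0;1 0 0 0 -0.178 0 0;1 0 0 0 -0.178 0 0;1 0 0 0 -0.178 0 0;1 0 0 0 -0.178 0 0;1 0 0 0 -0.178 0 0;1 0 0 0 -0.178 0 0;1 0 0 0 -0.178 0 0;1 0 0 0 -0.178 0 0;1 0 0 0 -0.178 0 0;1 0 0 0 -0.178 0 0;1 0 0 0 -0.178 0 0;1 0 0 0 -0.178 0 0;1 0 0 0 -0.178 0 0",
)

```text
time_s: 2.1
ee_pos: [0.1693, -0.5492, 0.2522]
tool_rot: [-0.502, 0.497, 0.503, 0.497]
contact_force: [-0.3, -0.3, -0.1]
width: 0.0879
```

Call:
arm_command(
  steps="1 0 -0.034 0.04 0 0 0;1 0 -0.034 0.04 0 0 0;1 0 -0.034 0.04 0 0 0;1 0 -0.034 0.04 0 0 0;1 0 -0.034 0.04 0 0 0;1 0 -0.034 0.04 0 0 0;1 0 -0.034 0.04 0 0 0;1 0 0 0 0 0 0;1 0 0 0 0 0 0",
)

```text
time_s: 3.22
ee_pos: [0.4056, -0.2684, 0.2525]
tool_rot: [-0.501, 0.499, 0.502, 0.498]
contact_force: [0.2, -0.4, 0.6]
width: 0.0878
```

```bash
cat >> h.py <<'E'
from scipy.spatial.transform import Rotation as Ro
def psi(s):
    R=Ro.from_quat(s["tool_rot"]).as_matrix(); return np.degrees(np.arctan2(R[1,1],R[0,1]))
def shot(tag):
    s=get_state(); im,d=vision.get_image("wrist"); m=vision.camera_model("wrist")
    T=np.eye(4);T[:3,:3]=Ro.from_quat(s["tool_rot"]).as_matrix();T[:3,3]=s["ee_pos"]
    C=T@np.array(m["hand_eye"])
    cv2.imwrite(f"pics/{tag}.png",im); np.savez(f"{tag}.npz",im=im,d=d,C=C)
    return im,d,C
def wray(C,px,z):
    m=vision.camera_model("wrist"); px=np.atleast_2d(px).astype(float)
    d=np.c_[(px[:,0]-m["cx"])/m["fx"],(px[:,1]-m["cy"])/m["fy"],np.ones(len(px))]@C[:3,:3].T
    c=C[:3,3]; return c+d*((z-c[2])/d[:,2])[:,None]
def wcloud(C,d):
    m=vision.camera_model("wrist"); v,u=np.mgrid[:480,:640]
    P=np.stack([(u-m["cx"])/m["fx"]*d,(v-m["cy"])/m["fy"]*d,d],-1)
    return P@C[:3,:3].T+C[:3,3]
E
python3 - <<'E'
from h import *
s=get_state(); print(s["time_s"],s["ee_pos"],psi(s),s["joint_positions"])
shot("w1")
E
```

```text
3.225 [ 0.40558318 -0.26837993  0.25248415] -179.65280872072913 [-8.28924137e-01 -2.06161096e-02  1.82350256e+00 -4.77259910e-04
  1.33909163e+00 -2.40567042e+00]
```

View pics/w1.png

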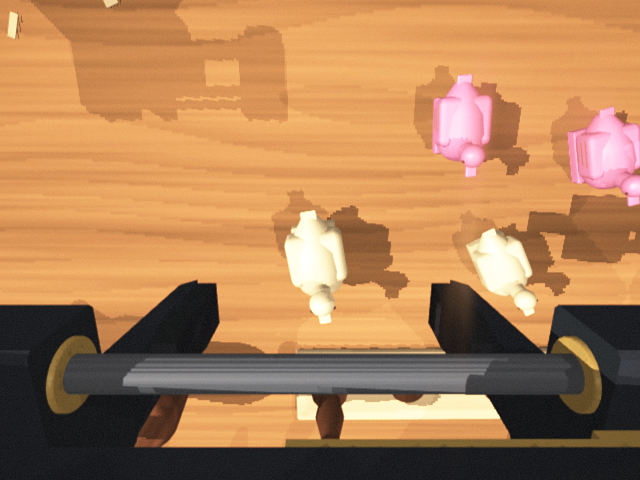

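The wrist view shows the largest duck at about (316,262), beak down at (324,320), and the second at (504,270), beak at (530,313). The post and board lie below them.

```bash
cat >> h.py <<'E'
H=dict(L=.08,S=.067,T=.055,s=.045)
def duckpose(W,im,seed,h,box=60,zoff=0.0,verbose=True):
    u,v=seed; hsv=cv2.cvtColor(im,cv2.COLOR_BGR2HSV)
    sub=slice(max(v-box,0),v+box),slice(max(u-box,0),u+box)
    w=W[sub]; hs=hsv[sub]
    mk=((w[...,2]>zoff+.2*h)&(w[...,2]<zoff+1.1*h)&(hs[...,1]<110)&(hs[...,2]>120)).astype(np.uint8)
    n,l,st,c=cv2.connectedComponentsWithStats(mk)
    cu,cv_=u-sub[1].start,v-sub[0].start
    i=max(range(1,n),key=lambda k:st[k,4]); q=w[l==i]; q=q-[0,0,zoff]
    L=h/.8*1.0
    hd=q[q[:,2]>.78*h][:,:2]; bd=q[(q[:,2]>.25*h)&(q[:,2]<.72*h)][:,:2]
    # initial axis
    hc=(np.percentile(hd,98,axis=0)+np.percentile(hd,2,axis=0))/2
    a=hc-q[:,:2].mean(0); a/=np.linalg.norm(a)
    best=None
    # minimal bounding width of body => heading
    res=[]
    for da in np.radians(np.arange(-30,30.1,.5)):
        R=np.array([[np.cos(da),-np.sin(da)],[np.sin(da),np.cos(da)]]); ax=R@a; n_=np.array([-ax[1],ax[0]])
        y=q[:,:2]@n_; wd=np.percentile(y,99.3)-np.percentile(y,.7); res.append((wd,da,ax,n_,(np.percentile(y,99.3)+np.percentile(y,.7))/2))
    wd,da,ax,n_,yc=min(res,key=lambda r:r[0])
    x=q[:,:2]@ax; x0,x1=np.percentile(x,[.3,99.7])
    org=ax*(x0+x1)/2+n_*yc
    orgh=ax*(hc@ax-.295*L)+n_*yc
    hy=hc@n_-yc
    ht=np.degrees(np.arctan2(ax[1],ax[0]))
    if verbose: print("n",len(q),"ztop",np.percentile(q[:,2],99.5).round(4),"width",wd.round(4),"exp",(.54*L).round(4),"len",(x1-x0).round(4),"exp",L,"heading",ht.round(1),"org",org.round(4),"fromhead",orgh.round(4),"headlat",hy.round(4), "axis(head-ctr)",np.degrees(np.arctan2(a[1],a[0])).round(1))
    return org,ht
E
python3 - <<'E'
from h import *
a=np.load("w1.npz"); W=wcloud(a["C"],a["d"]); print("bench z",np.median(W[20:60,350:420,2]))
duckpose(W,a["im"],(316,262),.08,70); duckpose(W,a["im"],(504,270),.067,60)
t=np.load("top0.npz"); Wt=cloud("top",t["d"])
for nm,sd in dict(L=(515,272),S=(415,270),T=(209,290),s=(313,268)).items(): print(nm); duckpose(Wt,t["im"],sd,H[nm],40)
E
```

```text
bench z -0.000771833418740403Traceback (most recent call last):
  File "<stdin>", line 3, in <module>
  File "h.py", line 58, in duckpose
    if verbose: print("n",len(q),"ztop",np.percentile(q[:,2],99.5).round(4),"width",wd.round(4),"exp",(.54*L).round(4),"len",(x1-x0).round(4),"exp",L,"heading",ht.round(1),"org",org.round(4),"fromhead",orgh.round(4),"headlat",hy.round(4), "axis(head-ctr)",np.degrees(np.arctan2(a[1],a[0])).round(1))
                                                                                                      ^^^^^^^^^^^^^
AttributeError: 'float' object has no attribute 'round'
```

```bash
sed -i 's/(\.54\*L)\.round(4)/round(.54*L,4)/' h.py
python3 - <<'E'
from h import *
a=np.load("w1.npz"); W=wcloud(a["C"],a["d"]); print("bench z",np.median(W[20:60,350:420,2]))
duckpose(W,a["im"],(316,262),.08,70); duckpose(W,a["im"],(504,270),.067,60)
t=np.load("top0.npz"); Wt=cloud("top",t["d"])
for nm,sd in dict(L=(515,272),S=(415,270),T=(209,290),s=(313,268)).items(): print(nm); duckpose(Wt,t["im"],sd,H[nm],40)
E
```

```text
bench z -0.000771833418740403
n 4352 ztop 0.0795 width 0.0516 exp 0.054 len 0.0968 exp 0.09999999999999999 heading 7.0 org [ 0.4595 -0.2737] fromhead [ 0.4633 -0.2733] headlat 0.0013 axis(head-ctr) 8.0
n 3202 ztop 0.0667 width 0.043 exp 0.0452 len 0.0812 exp 0.08375 heading 26.9 org [ 0.4675 -0.0928] fromhead [ 0.4696 -0.0917] headlat -0.0001 axis(head-ctr) 28.9
L
n 940 ztop 0.0815 width 0.0484 exp 0.054 len 0.0957 exp 0.09999999999999999 heading 13.8 org [ 0.4606 -0.273 ] fromhead [ 0.4638 -0.2722] headlat -0.0022 axis(head-ctr) 8.3
S
n 688 ztop 0.0685 width 0.0418 exp 0.0452 len 0.0808 exp 0.08375 heading 27.6 org [ 0.4677 -0.0917] fromhead [ 0.4696 -0.0907] headlat -0.0018 axis(head-ctr) 22.1
T
n 507 ztop 0.0558 width 0.0337 exp 0.0371 len 0.0656 exp 0.06874999999999999 heading -0.9 org [0.4322 0.2819] fromhead [0.4349 0.2818] headlat 0.0007 axis(head-ctr) 3.6
s
n 304 ztop 0.0468 width 0.0274 exp 0.0304 len 0.0533 exp 0.056249999999999994 heading -12.0 org [0.4693 0.093 ] fromhead [0.4714 0.0926] headlat 0.0002 axis(head-ctr) -10.5
```

```bash
cat > go.py <<'E'
from h import *
import sys
x,y,z,p=map(float,sys.argv[1:5])
s=get_state(); R=Ro.from_quat(s["tool_rot"]).as_matrix()
p0=psi(s); dp=(p-p0+180)%360-180
d=np.array([x,y,z])-s["ee_pos"]; a=np.radians(p)
print("t",round(s["time_s"],2),"pos",s["ee_pos"].round(4),"psi",round(p0,2),"q",s["joint_positions"].round(2),"w",s["width"].round(4))
print("wx",round(-np.radians(dp),4),"then tx",round(-d[2],4),"ty",round(d[0]*np.cos(a)+d[1]*np.sin(a),4),"tz",round(d[0]*np.sin(a)-d[1]*np.cos(a),4),"tilt",R[2].round(4))
E
python3 go.py 0.456 -0.2735 0.037 187.5
```

```text
Traceback (most recent call last):
  File "go.py", line 7, in <module>
    print("t",round(s["time_s"],2),"pos",s["ee_pos"].round(4),"psi",round(p0,2),"q",s["joint_positions"].round(2),"w",s["width"].round(4))
                                                                                                                      ^^^^^^^^^^^^^^^^
AttributeError: 'float' object has no attribute 'round'
```

```bash
sed -i 's/s\["width"\].round(4)/round(s["width"],4)/' go.py
python3 go.py 0.456 -0.2735 0.037 187.5
```

```text
t 3.27 pos [ 0.4053 -0.2689  0.2525] psi -179.73 q [-0.83 -0.02  1.82 -0.    1.34 -2.41] w 0.0882
wx -0.1262 then tx 0.2155 ty -0.0497 tz -0.0112 tilt [-1.e+00  6.e-04 -0.e+00]
```

Call:
arm_command(
  steps="1 0 0 0 -0.126 0 0;1 0 -0.025 -0.0055 0 0 0;1 0 -0.025 -0.0055 0 0 0;1 0 0 0 0 0 0;1 0.04 0 0 0 0 0;1 0.04 0 0 0 0 0;1 0.04 0 0 0 0 0;1 0 0 0 0 0 0;1 0 0 0 0 0 0",
)

```text
time_s: 4.4
ee_pos: [0.4568, -0.2737, 0.1341]
tool_rot: [0.532, -0.467, -0.531, -0.466]
contact_force: [0.3, -0.0, 0.2]
width: 0.0882
```

```bash
python3 go.py 0.456 -0.2735 0.037 187.5; python3 - <<'E'
from h import *
im,d,C=shot("w2")
E
```

```text
t 4.4 pos [ 0.4568 -0.2737  0.1341] psi -172.54 q [-0.76  0.23  1.81 -0.    1.1  -2.46] w 0.0882
wx -0.0007 then tx 0.0971 ty 0.0007 tz 0.0003 tilt [-1.0e+00 -7.0e-04 -1.2e-03]
```

View pics/w2.png

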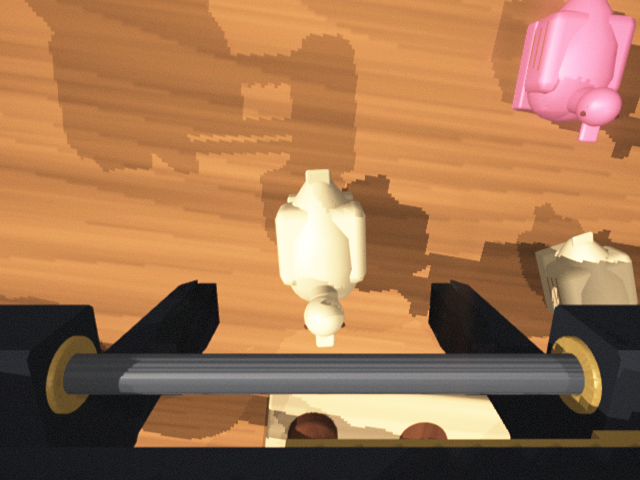

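Call:
arm_command(
  steps="1 0.03 0 0 -0.02 0 0;1 0.03 0 0 0 0 0;1 0.02 0 0 0 0 0;1 0.017 0 0 0 0 0;1 0 0 0 0 0 0;0 0 0 0 0 0 0;0 0 0 0 0 0 0;0 0 0 0 0 0 0;0 0 0 0 0 0 0;0 0 0 0 0 0 0;0 0 0 0 0 0 0;0 0 0 0 0 0 0;0 0 0 0 0 0 0",
  grip_force=15,
)

```text
time_s: 6.08
ee_pos: [0.4571, -0.273, 0.0362]
tool_rot: [0.537, -0.461, -0.536, -0.461]
contact_force: [-1.3, -0.6, 5.0]
width: 0.0539
```

Call:
arm_command(
  steps="0 -0.015 0 0 0 0 0;0 -0.035 0 0 0 0 0;0 -0.05 0 0 0 0 0;0 -0.05 0 0 0 0 0;0 0 0 0 0.17 0 0;0 0 0 0 0.17 0 0;0 0 0 0 0.17 0 0;0 0 0 0 0.17 0 0;0 0 0 0 0.17 0 0;0 0 0 0 0.17 0 0;0 0 0 0 0.17 0 0;0 0 0 0 0.17 0 0;0 0 0 0 0.17 0 0;0 0 0 0 0.17 0 0;0 0 0 0 0 0 0",
)

```text
time_s: 7.95
ee_pos: [0.4566, -0.2723, 0.1859]
tool_rot: [-0.008, 0.707, 0.008, 0.707]
contact_force: [0.3, 0.0, -1.2]
width: 0.054
```

```bash
python3 go.py 0.6222 -0.1676 0.049 90.7
```

```text
t 7.95 pos [ 0.4566 -0.2723  0.1859] psi 91.35 q [-0.76  0.16  1.78  0.    1.21 -0.78] w 0.054
wx 0.0114 then tx 0.1369 ty 0.1027 tz 0.1669 tilt [-1.e+00  4.e-04 -2.e-04]
```

Call:
arm_command(
  steps="0 0 0.0257 0.0417 0.011 0 0;0 0 0.0257 0.0417 0 0 0;0 0 0.0257 0.0417 0 0 0;0 0 0.0257 0.0417 0 0 0;0 0 0 0 0 0 0;0 0 0 0 0 0 0",
)

```text
time_s: 8.7
ee_pos: [0.6216, -0.1674, 0.1853]
tool_rot: [-0.005, 0.708, 0.005, 0.707]
contact_force: [0.2, 0.3, -1.4]
width: 0.0539
```

```bash
python3 go.py 0.6222 -0.1676 0.049 90.7; python3 - <<'E'
from h import *
im,d,C=shot("w3")
im,d=vision.get_image("top"); cv2.imwrite("pics/t3.png",im); np.savez("t3.npz",im=im,d=d)
E
```

```text
t 8.7 pos [ 0.6216 -0.1674  0.1853] psi 90.79 q [-0.45  0.39  1.48 -0.    1.27 -0.46] w 0.0539
wx 0.0016 then tx 0.1363 ty -0.0002 tz 0.0006 tilt [-1.0e+00  3.0e-04 -1.3e-03]
```

View pics/w3.png

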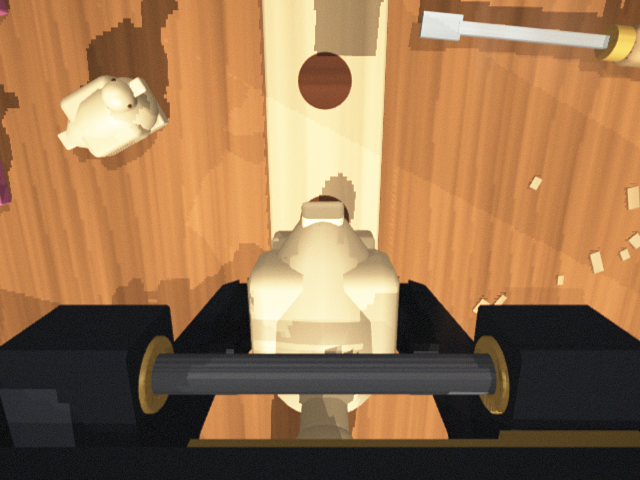

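View pics/t3.png

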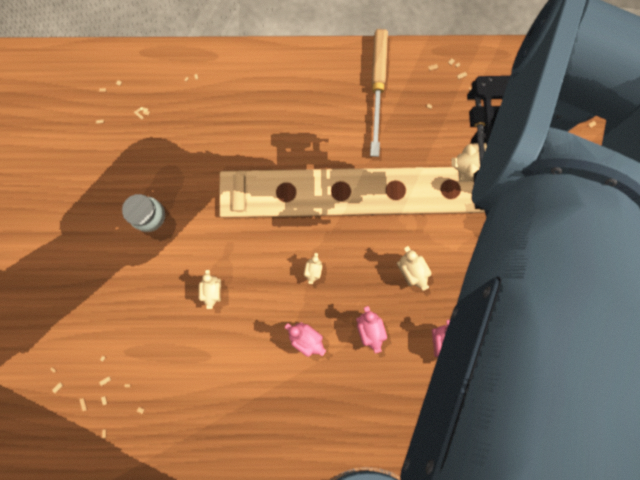

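```bash
python3 - <<'E'
from h import *
a=np.load("w3.npz"); im,d,C=a["im"],a["d"],a["C"]; W=wcloud(C,d)
m=(im[...,2]<150).astype(np.uint8); m[:50]=0; m[112:]=0; m[:,:290]=0; m[:,360:]=0
c=max(cv2.findContours(m,0,1)[0],key=cv2.contourArea); e=cv2.fitEllipse(c); print("mark3 wrist",e,wray(C,e[0],.012), "board z",np.median(W[120:140,290:360,2]))
print("mark left/right edge y", wray(C,[[299,80],[352,80],[325,52],[325,108]],.012).round(4))
# tail of held duck
q=W[195:350,240:410].reshape(-1,3); q=q[(q[:,2]>.14)]
print("tail y max",np.percentile(q[:,1],[99,99.7,100]), "z there",q[q[:,1]>np.percentile(q[:,1],99)].mean(0), "x ext",np.percentile(q[:,0],[1,99]))
t=np.load("t3.npz"); im=t["im"]
m=(im[...,2]<140).astype(np.uint8); m[:172]=0;m[212:]=0;m[:,:380]=0;m[:,465:]=0
n,l,st,c=cv2.connectedComponentsWithStats(m)
for i in range(1,n):
  if st[i,4]>100: print(st[i],c[i],ray("top",c[i],.012))
E
```

```text
mark3 wrist ((324.45977783203125, 80.02965545654297), (51.513389587402344, 56.19426345825195), 2.409930944442749) [[ 0.62013886 -0.06452809  0.012     ]] board z 0.011209215367483732
mark left/right edge y [[ 0.6014 -0.0648  0.012 ]
 [ 0.6404 -0.0642  0.012 ]
 [ 0.6203 -0.0456  0.012 ]
 [ 0.6208 -0.0841  0.012 ]]
tail y max [-0.1214971  -0.09481407 -0.09481407] z there [ 0.6201454  -0.10891066  0.24626733] x ext [0.59233878 0.65054388]
[440 179  21  19 294] [449.96258503 188.02721088] [[ 0.62372979 -0.17079585  0.012     ]]
[385 181  20  19 277] [394.74729242 189.76895307] [[ 0.62105603 -0.0647017   0.012     ]]
```

Call:
arm_command(
  steps="0 0.04 0 0.0005 0 0 0;0 0.04 0 0 0 0 0;0 0.03 0 0 0 0 0;0 0.015 0 0 0 0 0;0 0.006 0 0 0 0 0;0 0.003 0 0 0 0 0;0 0.002 0 0 0 0 0;0 0 0 0 0 0 0;0 0 0 0 0 0 0",
)

```text
time_s: 9.93
ee_pos: [0.623, -0.1677, 0.0502]
tool_rot: [-0.004, 0.707, 0.004, 0.707]
contact_force: [-0.5, 0.1, -1.0]
width: 0.054
```

Call:
arm_command(
  steps="0 0.001 0 -0.0005 0 0 0;0 0.001 0 -0.0003 0 0 0;0 0 0 0 0 0 0",
)

```text
time_s: 10.3
ee_pos: [0.6221, -0.1676, 0.0483]
tool_rot: [-0.004, 0.707, 0.004, 0.707]
contact_force: [-0.7, 0.6, 4.5]
width: 0.054
```

Call:
arm_command(
  steps="0.7 0 0 0 0 0 0;0.85 0 0 0 0 0 0;1 0 0 0 0 0 0;1 0 0 0 0 0 0;1 0 0 0 0 0 0;1 -0.01 0 0 0 0 0;1 -0.03 0 0 0 0 0;1 -0.05 0 0 0 0 0;1 -0.06 0 0 0 0 0;1 0 0 0 0 0 0",
)

```text
time_s: 11.55
ee_pos: [0.6253, -0.1691, 0.2054]
tool_rot: [-0.006, 0.703, 0.002, 0.711]
contact_force: [0.2, 0.5, 0.0]
width: 0.088
```

```bash
python3 go.py 0.40 -0.08 0.19 206.9; python3 - <<'E'
from h import *
im,d,C=shot("w4")
E
```

```text
t 11.55 pos [ 0.6253 -0.1691  0.2054] psi 90.64 q [-0.45  0.37  1.47  0.    1.29 -0.46] w 0.088
wx -2.0292 then tx 0.0154 ty 0.1607 tz 0.1814 tilt [-0.9999 -0.0055  0.0112]
```

View pics/w4.png

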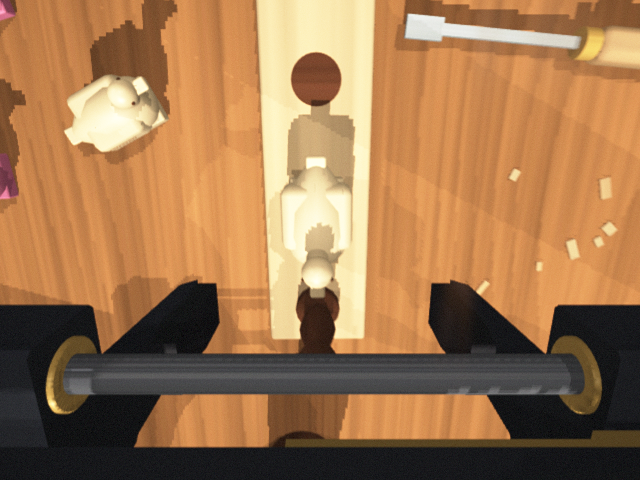

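```bash
python3 go.py 0.40 -0.08 0.19 206.9; python3 - <<'E'
from h import *
a=np.load("w4.npz"); W=wcloud(a["C"],a["d"]); 
print("board z",np.median(W[60:120,275:285,2]),np.median(W[60:120,355:365,2]))
duckpose(W,a["im"],(316,230),.08,75,zoff=.012)
print(get_state()["dq"])
E
```

```text
t 11.6 pos [ 0.6237 -0.1683  0.2019] psi 90.64 q [-0.45  0.38  1.47  0.    1.29 -0.46] w 0.0883
wx -2.0292 then tx 0.0119 ty 0.1595 tz 0.18 tilt [-1.     -0.0031  0.0064]
board z 0.011226722998188138 0.011254402272292185
n 6830 ztop 0.0791 width 0.0521 exp 0.054 len 0.0965 exp 0.09999999999999999 heading -89.5 org [ 0.6216 -0.1697] fromhead [ 0.6216 -0.1737] headlat 0.0001 axis(head-ctr) -89.5
[-2.02954144e-03  5.52174042e-02  6.06152157e-02  1.31689708e-03
 -8.40879561e-03 -3.77538812e-05]
```

Call:
arm_command(
  steps="1 0 0 0 -0.17 0 0;1 0 0 0 -0.17 0 0;1 0 0 0 -0.17 0 0;1 0 0 0 -0.17 0 0;1 0 0 0 -0.17 0 0;1 0 0 0 -0.17 0 0;1 0 0 0 -0.17 0 0;1 0 0 0 -0.17 0 0;1 0 0 0 -0.17 0 0;1 0 0 0 -0.17 0 0;1 0 0 0 -0.17 0 0;1 0 0 0 -0.17 0 0;1 0 0 0 0 0 0",
)

```text
time_s: 13.22
ee_pos: [0.6211, -0.1672, 0.1962]
tool_rot: [-0.603, 0.367, 0.605, 0.367]
contact_force: [-0.3, 0.4, 0.5]
width: 0.0883
```

```bash
python3 go.py 0.465 -0.094 0.14 207.5
```

```text
t 13.22 pos [ 0.6211 -0.1672  0.1962] psi -152.57 q [-0.45  0.38  1.47  0.    1.29 -2.5 ] w 0.0883
wx -0.0013 then tx 0.0562 ty 0.1047 tz 0.137 tilt [-1.      0.0015  0.0021]
```

Call:
arm_command(
  steps="1 0 0.026 0.0342 0 0 0;1 0 0.026 0.0342 0 0 0;1 0 0.026 0.0342 0 0 0;1 0.02 0.026 0.0342 0 0 0;1 0.02 0 0 0 0 0;1 0.01 0 0 0 0 0;1 0 0 0 0 0 0;1 0 0 0 0 0 0",
)

```text
time_s: 14.22
ee_pos: [0.4672, -0.0947, 0.1482]
tool_rot: [0.605, -0.367, -0.604, -0.367]
contact_force: [-0.7, 0.3, -0.1]
width: 0.0877
```

```bash
python3 go.py 0.465 -0.094 0.028 207.5; python3 - <<'E'
from h import *
im,d,C=shot("w5"); W=wcloud(C,d)
duckpose(W,im,(320,250),.067,75)
E
```

```text
t 14.22 pos [ 0.4672 -0.0947  0.1482] psi -152.54 q [-0.45  0.09  1.94 -0.    1.11 -2.5 ] w 0.0877
wx -0.0007 then tx 0.1202 ty 0.0016 tz 0.0016 tilt [-1.e+00 -4.e-04 -6.e-04]
n 6272 ztop 0.0666 width 0.0433 exp 0.0452 len 0.0815 exp 0.08375 heading 29.0 org [ 0.4672 -0.0918] fromhead [ 0.4692 -0.0907] headlat -0.0016 axis(head-ctr) 26.0
```

View pics/w5.png

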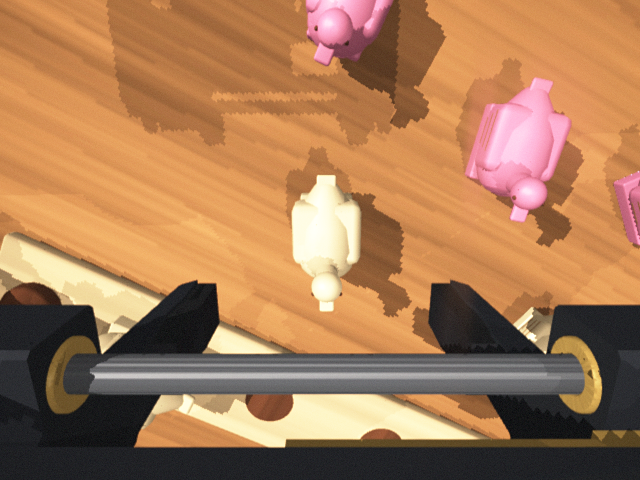

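Call:
arm_command(
  steps="1 0.03 0.0017 0.0025 0 0 0;1 0.03 0 0 0 0 0;1 0.03 0 0 0 0 0;1 0.02 0 0 0 0 0;1 0.01 0 0 0 0 0;1 0 0 0 0 0 0;0 0 0 0 0 0 0;0 0 0 0 0 0 0;0 0 0 0 0 0 0;0 0 0 0 0 0 0;0 0 0 0 0 0 0;0 0 0 0 0 0 0;0 0 0 0 0 0 0;0 0 0 0 0 0 0",
)

```text
time_s: 16.02
ee_pos: [0.4639, -0.0929, 0.0279]
tool_rot: [0.605, -0.367, -0.604, -0.367]
contact_force: [-1.2, -0.0, 4.5]
width: 0.0452
```

Call:
arm_command(
  steps="0 -0.01 0 0 0 0 0;0 -0.035 0 0 0 0 0;0 -0.045 0 0 0 0 0;0 -0.045 0 0 0 0 0;0 0 0 0 0.17 0 0;0 0 0 0 0.17 0 0;0 0 0 0 0.17 0 0;0 0 0 0 0.17 0 0;0 0 0 0 0.17 0 0;0 0 0 0 0.17 0 0;0 0 0 0 0.17 0 0;0 0 0 0 0.17 0 0;0 0 0 0 0.17 0 0;0 0 0 0 0.17 0 0;0 0 0 0 0.17 0 0;0 0 0 0 0.17 0 0;0 0 0 0 0 0 0",
)

```text
time_s: 18.15
ee_pos: [0.4636, -0.0927, 0.1628]
tool_rot: [-0.004, 0.707, 0.004, 0.707]
contact_force: [-0.9, 0.8, -1.0]
width: 0.0454
```

```bash
python3 go.py 0.6205 -0.0616 0.0415 90.7
```

```text
t 18.15 pos [ 0.4636 -0.0927  0.1628] psi 90.72 q [-0.45  0.06  1.94  0.    1.14 -0.46] w 0.0454
wx 0.0003 then tx 0.1213 ty 0.0292 tz 0.1573 tilt [-1.e+00  2.e-04 -2.e-04]
```

Call:
arm_command(
  steps="0 0 0.0073 0.0393 0 0 0;0 0 0.0073 0.0393 0 0 0;0 0 0.0073 0.0393 0 0 0;0 0 0.0073 0.0393 0 0 0;0 0 0 0 0 0 0;0 0.04 0 0 0 0 0;0 0.04 0 0 0 0 0;0 0.025 0 0 0 0 0;0 0.01 0 0 0 0 0;0 0.003 0 0 0 0 0;0 0 0 0 0 0 0;0 0 0 0 0 0 0",
)

```text
time_s: 19.65
ee_pos: [0.6215, -0.0622, 0.046]
tool_rot: [-0.004, 0.706, 0.004, 0.708]
contact_force: [-0.5, -0.8, -0.3]
width: 0.0452
```

```bash
python3 go.py 0.6205 -0.0616 0.0399 90.7
```

```text
t 19.65 pos [ 0.6215 -0.0622  0.046 ] psi 90.65 q [-0.29  0.53  1.6   0.    1.01 -0.3 ] w 0.0452
wx -0.0009 then tx 0.0061 ty 0.0006 tz -0.001 tilt [-1.e+00 -6.e-04  2.e-03]
```

Call:
arm_command(
  steps="0 0.003 0.0005 -0.0005 0 0 0;0 0.0015 0 -0.0003 0 0 0;0 0.001 0 0 0 0 0;0 0 0 0 0 0 0;0 0 0 0 0 0 0",
)

```text
time_s: 20.27
ee_pos: [0.6198, -0.0614, 0.04]
tool_rot: [-0.004, 0.707, 0.004, 0.707]
contact_force: [-3.9, 0.8, 5.4]
width: 0.0452
```

Call:
arm_command(
  steps="0.65 0 0 0 0 0 0;0.8 0 0 0 0 0 0;1 0 0 0 0 0 0;1 0 0 0 0 0 0;1 0 0 0 0 0 0;1 -0.01 0 0 0 0 0;1 -0.03 0 0 0 0 0;1 -0.04 0 0 0 0 0;1 -0.04 0 0 0 0 0;1 -0.03 0 0 0 0 0;1 0 0 0 0 0 0;1 0 0 0 0 0 0",
)

```text
time_s: 21.78
ee_pos: [0.6193, -0.0613, 0.1885]
tool_rot: [-0.004, 0.707, 0.004, 0.707]
contact_force: [0.3, -0.5, -0.3]
width: 0.0884
```

```bash
python3 go.py 0.430 0.282 0.15 180; python3 - <<'E'
from h import *
im,d,C=shot("w6"); W=wcloud(C,d)
duckpose(W,im,(320,230),.067,75,zoff=.012)
E
```

```text
t 21.77 pos [ 0.6193 -0.0613  0.1885] psi 90.63 q [-0.29  0.35  1.54 -0.    1.26 -0.3 ] w 0.0884
wx -1.5597 then tx 0.0385 ty 0.1893 tz 0.3433 tilt [-1.e+00  3.e-04 -1.e-03]
n 5125 ztop 0.0664 width 0.0436 exp 0.0452 len 0.0815 exp 0.08375 heading -87.8 org [ 0.6192 -0.0642] fromhead [ 0.6194 -0.0677] headlat -0.001 axis(head-ctr) -89.8
```

View pics/w6.png

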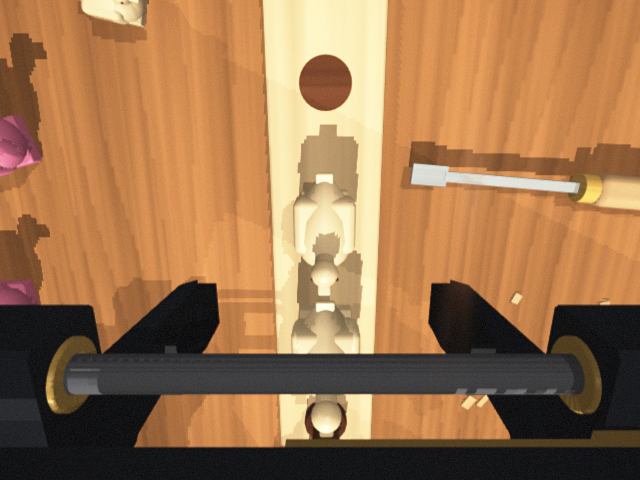

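Call:
arm_command(
  steps="1 0 0 0 -0.173 0 0;1 0 0 0 -0.173 0 0;1 0 0 0 -0.173 0 0;1 0 0 0 -0.173 0 0;1 0 0 0 -0.173 0 0;1 0 0 0 -0.173 0 0;1 0 0 0 -0.173 0 0;1 0 0 0 -0.173 0 0;1 0 0 0 -0.173 0 0;1 0 0.0236 0.0429 0 0 0;1 0 0.0236 0.0429 0 0 0;1 0 0.0236 0.0429 0 0 0;1 0 0.0236 0.0429 0 0 0;1 0 0.0236 0.0429 0 0 0;1 0 0.0236 0.0429 0 0 0;1 0 0.0236 0.0429 0 0 0;1 0 0.0236 0.0429 0 0 0;1 0.04 0 0 0 0 0;1 0 0 0 0 0 0;1 0 0 0 0 0 0",
)

```text
time_s: 24.32
ee_pos: [0.4321, 0.2819, 0.1492]
tool_rot: [-0.499, 0.501, 0.499, 0.5]
contact_force: [-0.2, 0.3, 0.6]
width: 0.0882
```

```bash
python3 go.py 0.430 0.282 0.021 181; python3 - <<'E'
from h import *
a=np.load("w6.npz"); im,C=a["im"],a["C"]
m=(im[...,2]<150).astype(np.uint8); m[:50]=0; m[115:]=0; m[:,:290]=0; m[:,360:]=0
c=max(cv2.findContours(m,0,1)[0],key=cv2.contourArea); e=cv2.fitEllipse(c); print("mark2",e,wray(C,e[0],.012))
im,d,C=shot("w7"); W=wcloud(C,d)
duckpose(W,im,(320,250),.055,75)
E
```

```text
t 24.32 pos [0.4321 0.2819 0.1492] psi 179.8 q [ 0.35  0.17  1.84 -0.    1.13 -1.22] w 0.0882
wx -0.0209 then tx 0.1282 ty 0.0021 tz 0.0002 tilt [-1.0e+00  1.1e-03 -4.0e-04]
mark2 ((324.91552734375, 82.15117645263672), (50.394309997558594, 54.29500961303711), 2.2790331840515137) [[0.61857351 0.04043524 0.012     ]]
n 4015 ztop 0.0546 width 0.0361 exp 0.0371 len 0.0663 exp 0.06874999999999999 heading 4.5 org [0.4318 0.2839] fromhead [0.4345 0.2841] headlat -0.0019 axis(head-ctr) 0.5
```

View pics/w7.png

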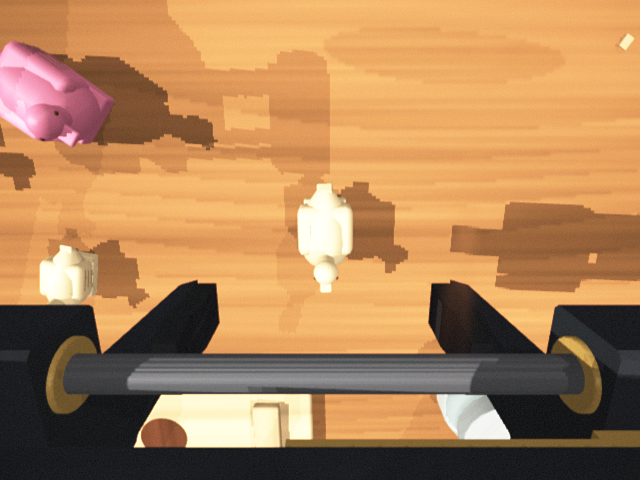

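Call:
arm_command(
  steps="1 0.03 0.0028 0.0008 -0.02 0 0;1 0.03 0 0 0 0 0;1 0.03 0 0 0 0 0;1 0.025 0 0 0 0 0;1 0.01 0 0 0 0 0;1 0.002 0 0 0 0 0;1 0 0 0 0 0 0;0 0 0 0 0 0 0;0 0 0 0 0 0 0;0 0 0 0 0 0 0;0 0 0 0 0 0 0;0 0 0 0 0 0 0;0 0 0 0 0 0 0;0 0 0 0 0 0 0;0 0 0 0 0 0 0;0 0 0 0 0 0 0",
)

```text
time_s: 26.38
ee_pos: [0.4292, 0.2831, 0.0222]
tool_rot: [-0.504, 0.496, 0.504, 0.496]
contact_force: [-0.4, -0.7, 0.1]
width: 0.0374
```

Call:
arm_command(
  steps="0 -0.01 0 0 0 0 0;0 -0.035 0 0 0 0 0;0 -0.045 0 0 0 0 0;0 -0.045 0 0 0 0 0;0 0 0 0 0.175 0 0;0 0 0 0 0.175 0 0;0 0 0 0 0.175 0 0;0 0 0 0 0.175 0 0;0 0 0 0 0.175 0 0;0 0 0 0 0.175 0 0;0 0 0 0 0.175 0 0;0 0 0 0 0.175 0 0;0 0 0 0 0.175 0 0;0 0 0 0 0 0 0",
)

```text
time_s: 28.12
ee_pos: [0.4293, 0.2831, 0.1578]
tool_rot: [-0.005, 0.707, 0.005, 0.707]
contact_force: [0.4, 0.4, -0.8]
width: 0.037
```

```bash
python3 go.py 0.619 0.0428 0.0342 90.7
```

```text
t 28.12 pos [0.4293 0.2831 0.1578] psi 90.83 q [ 0.35  0.15  1.84 -0.    1.14  0.34] w 0.037
wx 0.0023 then tx 0.1236 ty -0.2426 tz 0.1868 tilt [-1.e+00  2.e-04  5.e-04]
```

Call:
arm_command(
  steps="0 0 -0.0404 0.0311 0.002 0 0;0 0 -0.0404 0.0311 0 0 0;0 0 -0.0404 0.0311 0 0 0;0 0 -0.0404 0.0311 0 0 0;0 0 -0.0404 0.0311 0 0 0;0 0 -0.0404 0.0311 0 0 0;0 0 0 0 0 0 0;0 0.04 0 0 0 0 0;0 0.04 0 0 0 0 0;0 0.025 0 0 0 0 0;0 0.01 0 0 0 0 0;0 0.004 0 0 0 0 0;0 0 0 0 0 0 0;0 0 0 0 0 0 0;0 0 0 0 0 0 0",
)

```text
time_s: 30.0
ee_pos: [0.6191, 0.0427, 0.0391]
tool_rot: [-0.004, 0.707, 0.004, 0.708]
contact_force: [-0.2, -0.0, -1.6]
width: 0.0373
```

```bash
python3 go.py 0.619 0.0428 0.0342 90.7
```

```text
t 30.0 pos [0.6191 0.0427 0.0391] psi 90.64 q [-0.12  0.54  1.61  0.    0.99 -0.13] w 0.0373
wx -0.0011 then tx 0.0049 ty 0.0001 tz -0.0001 tilt [-1.0e+00 -2.0e-04  1.4e-03]
```

Call:
arm_command(
  steps="0 0.0025 0 0 0 0 0;0 0.0015 0 0 0 0 0;0 0.001 0 0 0 0 0;0 0 0 0 0 0 0;0 0 0 0 0 0 0",
)

```text
time_s: 30.62
ee_pos: [0.6186, 0.0428, 0.0342]
tool_rot: [-0.004, 0.707, 0.004, 0.707]
contact_force: [-4.3, 0.3, 8.3]
width: 0.0371
```

Contact on the board is felt (8 N), so I release and retreat.

Call:
arm_command(
  steps="0.55 0 0 0 0 0 0;0.7 0 0 0 0 0 0;1 0 0 0 0 0 0;1 0 0 0 0 0 0;1 0 0 0 0 0 0;1 -0.01 0 0 0 0 0;1 -0.03 0 0 0 0 0;1 -0.04 0 0 0 0 0;1 -0.04 0 0 0 0 0;1 -0.03 0 0 0 0 0;1 0 0 0 0 0 0;1 0 0 0 0 0 0",
)

```text
time_s: 32.12
ee_pos: [0.618, 0.0429, 0.1825]
tool_rot: [-0.004, 0.707, 0.004, 0.707]
contact_force: [-0.3, -0.2, 0.1]
width: 0.0879
```

```bash
python3 go.py 0.467 0.093 0.14 169; python3 - <<'E'
from h import *
im,d,C=shot("w8"); W=wcloud(C,d)
duckpose(W,im,(320,230),.055,75,zoff=.012)
m=(im[...,2]<150).astype(np.uint8); m[:50]=0; m[115:]=0; m[:,:290]=0; m[:,360:]=0
c=max(cv2.findContours(m,0,1)[0],key=cv2.contourArea); e=cv2.fitEllipse(c); print("mark1",e,wray(C,e[0],.012))
E
```

```text
t 32.12 pos [0.618  0.0429 0.1825] psi 90.63 q [-0.12  0.35  1.55 -0.    1.25 -0.13] w 0.0879
wx -1.3678 then tx 0.0425 ty 0.1578 tz 0.0204 tilt [-1.e+00  1.e-04 -1.e-03]
n 3461 ztop 0.0545 width 0.0359 exp 0.0371 len 0.0673 exp 0.06874999999999999 heading -90.3 org [0.6181 0.0402] fromhead [0.6181 0.0373] headlat 0.0003 axis(head-ctr) -89.3
mark1 ((324.9602966308594, 80.1529312133789), (51.88309097290039, 55.630855560302734), 1.1230671405792236) [[0.61724951 0.14539444 0.012     ]]
```

View pics/w8.png

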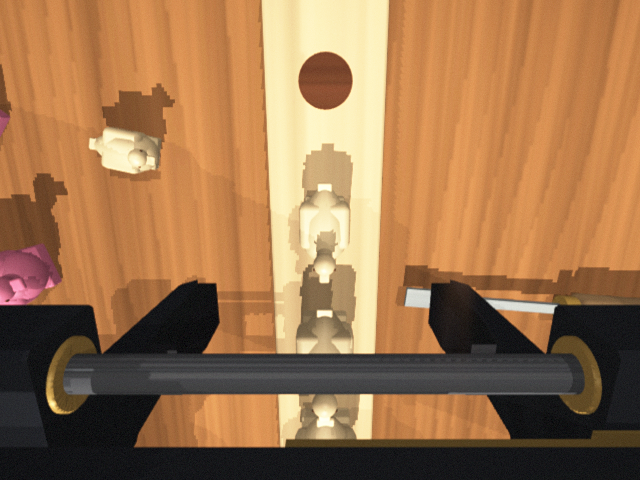

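Call:
arm_command(
  steps="1 0 0 0 -0.17 0 0;1 0 0 0 -0.17 0 0;1 0 0 0 -0.17 0 0;1 0 0 0 -0.17 0 0;1 0 0 0 -0.17 0 0;1 0 0 0 -0.17 0 0;1 0 0 0 -0.17 0 0;1 0 0 0 -0.17 0 0;1 0 0.0395 0.005 0 0 0;1 0 0.0395 0.005 0 0 0;1 0 0.0395 0.005 0 0 0;1 0 0.0395 0.005 0 0 0;1 0.02 0 0 0 0 0;1 0.02 0 0 0 0 0;1 0 0 0 0 0 0;1 0 0 0 0 0 0",
)

```text
time_s: 34.17
ee_pos: [0.4676, 0.0937, 0.1431]
tool_rot: [-0.447, 0.548, 0.448, 0.547]
contact_force: [-0.1, -0.9, 0.9]
width: 0.0882
```

```bash
python3 go.py 0.4673 0.0934 0.019 168.5; python3 - <<'E'
from h import *
im,d,C=shot("w9"); W=wcloud(C,d)
duckpose(W,im,(322,235),.045,70)
E
```

```text
t 34.17 pos [0.4676 0.0937 0.1431] psi 168.55 q [-0.05  0.1   1.94 -0.    1.1  -1.42] w 0.0882
wx 0.0008 then tx 0.1241 ty 0.0002 tz -0.0004 tilt [-1.e+00  1.e-03 -2.e-04]
n 2638 ztop 0.0443 width 0.0293 exp 0.0304 len 0.0541 exp 0.056249999999999994 heading -8.6 org [0.4689 0.094 ] fromhead [0.471  0.0936] headlat -0.0006 axis(head-ctr) -10.1
```

View pics/w9.png

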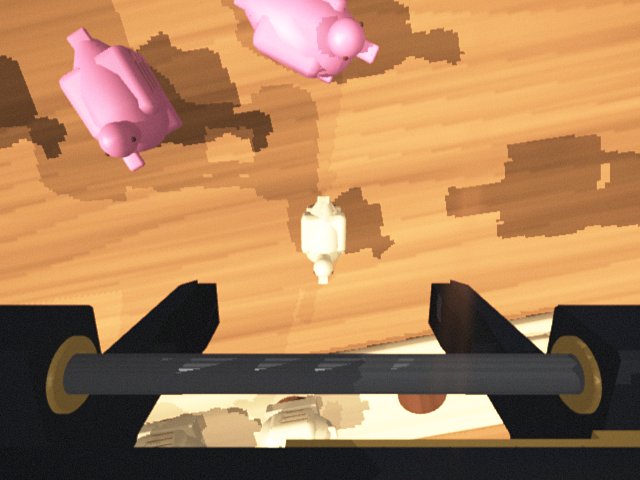

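```bash
python3 - <<'E'
from h import *
a=np.load("w9.npz"); W=wcloud(a["C"],a["d"]); hsv=cv2.cvtColor(a["im"],cv2.COLOR_BGR2HSV)
m=(hsv[...,0]>155)&(hsv[...,0]<176)&(hsv[...,1]>60)&(W[...,2]>.02)
q=W[m]; s=get_state(); R=Ro.from_quat(s["tool_rot"]).as_matrix(); t=(q-[0.4673,.0934,.019])@R
print("min tool y",np.percentile(t[:,1],[0,1,5]),"tool z",t[:,2].min(),t[:,2].max(),"pink z max",np.percentile(q[:,2],99.5))
E
```

```text
min tool y [-0.00752565  0.05041405  0.05966373] tool z -0.149952168347689 0.05773748589600108 pink z max 0.21549990620503112
```

Call:
arm_command(
  steps="1 0.03 0.0006 0.0003 -0.02 0 0;1 0.03 0 0 0 0 0;1 0.03 0 0 0 0 0;1 0.022 0 0 0 0 0;1 0.008 0 0 0 0 0;1 0.0025 0 0 0 0 0;1 0 0 0 0 0 0;0 0 0 0 0 0 0;0 0 0 0 0 0 0;0 0 0 0 0 0 0;0 0 0 0 0 0 0;0 0 0 0 0 0 0;0 0 0 0 0 0 0;0 0 0 0 0 0 0;0 0 0 0 0 0 0;0 0 0 0 0 0 0;0 0 0 0 0 0 0",
)

```text
time_s: 36.35
ee_pos: [0.4671, 0.0942, 0.0207]
tool_rot: [-0.453, 0.543, 0.453, 0.543]
contact_force: [0.6, 0.0, -0.6]
width: 0.0303
```

Call:
arm_command(
  steps="0 -0.01 0 0 0 0 0;0 -0.035 0 0 0 0 0;0 -0.045 0 0 0 0 0;0 -0.045 0 0 0 0 0;0 0 0 0 0.1724 0 0;0 0 0 0 0.1724 0 0;0 0 0 0 0.1724 0 0;0 0 0 0 0.1724 0 0;0 0 0 0 0.1724 0 0;0 0 0 0 0.1724 0 0;0 0 0 0 0.1724 0 0;0 0 0 0 0.1724 0 0;0 0 0 0 0 0 0",
)

```text
time_s: 37.98
ee_pos: [0.4672, 0.0942, 0.1563]
tool_rot: [-0.005, 0.707, 0.005, 0.707]
contact_force: [-0.5, 0.3, -0.4]
width: 0.0306
```

```bash
python3 go.py 0.6177 0.147 0.0327 90.7
```

```text
t 37.98 pos [0.4672 0.0942 0.1563] psi 90.77 q [-0.05  0.07  1.94  0.    1.13 -0.06] w 0.0306
wx 0.0011 then tx 0.1236 ty 0.051 tz 0.1511 tilt [-1.e+00 -0.e+00  6.e-04]
```

Call:
arm_command(
  steps="0 0 0.0127 0.0378 0 0 0;0 0 0.0127 0.0378 0 0 0;0 0 0.0127 0.0378 0 0 0;0 0 0.0127 0.0378 0 0 0;0 0 0 0 0 0 0;0 0.04 0 0 0 0 0;0 0.04 0 0 0 0 0;0 0.025 0 0 0 0 0;0 0.01 0 0 0 0 0;0 0.004 0 0 0 0 0;0 0 0 0 0 0 0;0 0 0 0 0 0 0;0 0 0 0 0 0 0",
)

```text
time_s: 39.6
ee_pos: [0.6183, 0.1468, 0.0376]
tool_rot: [-0.004, 0.707, 0.004, 0.708]
contact_force: [0.6, 0.1, -0.9]
width: 0.0303
```

```bash
python3 go.py 0.6177 0.147 0.0327 90.7
```

```text
t 39.6 pos [0.6183 0.1468 0.0376] psi 90.69 q [ 0.05  0.57  1.57 -0.    1.    0.03] w 0.0303
wx -0.0002 then tx 0.0049 ty 0.0002 tz -0.0006 tilt [-1.      0.      0.0014]
```

Call:
arm_command(
  steps="0 0.0025 0 0 0 0 0;0 0.0015 0 0 0 0 0;0 0.001 0 0 0 0 0;0 0 0 0 0 0 0;0 0 0 0 0 0 0",
)

```text
time_s: 40.22
ee_pos: [0.6177, 0.1468, 0.0327]
tool_rot: [-0.004, 0.707, 0.004, 0.707]
contact_force: [-3.9, 0.2, 8.3]
width: 0.0303
```

Call:
arm_command(
  steps="0.5 0 0 0 0 0 0;0.65 0 0 0 0 0 0;1 0 0 0 0 0 0;1 0 0 0 0 0 0;1 0 0 0 0 0 0;1 -0.01 0 0 0 0 0;1 -0.03 0 0 0 0 0;1 -0.04 0 0 0 0 0;1 -0.04 0 0 0 0 0;1 -0.03 0 0 0 0 0;1 0 0 0 0 0 0;1 0 0 0 0 0 0",
)

```text
time_s: 41.72
ee_pos: [0.6172, 0.1467, 0.181]
tool_rot: [-0.004, 0.707, 0.004, 0.707]
contact_force: [-0.8, 0.4, -0.5]
width: 0.0882
```

```bash
python3 - <<'E'
from h import *
im,d,C=shot("w10"); W=wcloud(C,d)
duckpose(W,im,(322,225),.045,55,zoff=.012)
E
```

```text
n 2193 ztop 0.0442 width 0.0286 exp 0.0304 len 0.0546 exp 0.056249999999999994 heading -90.7 org [0.6171 0.1447] fromhead [0.6171 0.1425] headlat 0.0002 axis(head-ctr) -90.2
```

Call:
arm_command(
  steps="1 -0.02 0.02 -0.04 0 0 0;1 -0.02 0.02 -0.04 0 0 0;1 -0.02 0.02 -0.04 0 0 0;1 -0.02 0.02 -0.04 0 0 0;1 0 0.02 -0.04 0 0 0;1 0 0.02 -0.04 0 0 0;1 0 0 0 0 0 0;1 0 0 0 0 0 0;1 0 0 0 0 0 0",
)

```text
time_s: 42.9
ee_pos: [0.3772, 0.2634, 0.2613]
tool_rot: [-0.004, 0.707, 0.004, 0.707]
contact_force: [-0.5, -0.6, 0.0]
width: 0.088
```

```bash
python3 - <<'E'
from h import *
print(get_state()["ee_pos"])
for n in ("scene","top"):
    im,d=vision.get_image(n); cv2.imwrite(f"pics/{n}9.png",im); np.savez(f"{n}9.npz",im=im,d=d)
E
```

```text
[0.37717674 0.26340544 0.26125984]
```

View pics/top9.png

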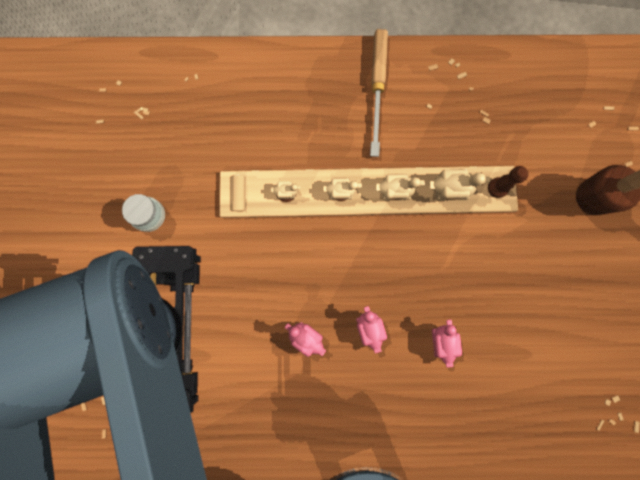

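View pics/scene9.png

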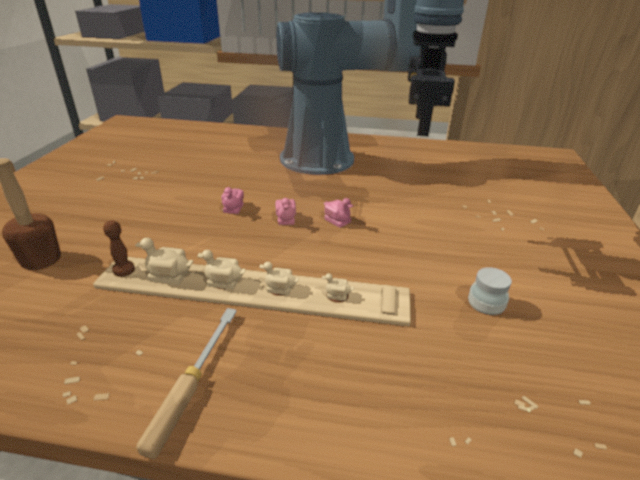

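Both views show the four ducks in a row, largest next to the post, all beaks towards it. The jar is unmoved at (143,212) in the top view. One last numeric check before handing in.

```bash
python3 - <<'E'
from h import *
t=np.load("top9.npz"); W=cloud("top",t["d"])
for nm,sd in dict(L=(458,185),S=(401,187),T=(344,188),s=(287,190)).items(): print(nm); duckpose(W,t["im"],sd,H[nm],int(24 if nm!="L" else 28),zoff=.0125)
from rig import ctrl
print(ctrl.job_done(),get_state()["time_s"])
E
```

```text
L
n 834 ztop 0.0576 width 0.0494 exp 0.054 len 0.0792 exp 0.09999999999999999 heading -90.6 org [ 0.6208 -0.1623] fromhead [ 0.6208 -0.1607] headlat 0.0039 axis(head-ctr) -79.1
S
n 693 ztop 0.0683 width 0.0411 exp 0.0452 len 0.081 exp 0.08375 heading -92.9 org [ 0.6182 -0.0667] fromhead [ 0.618  -0.0698] headlat 0.0015 axis(head-ctr) -87.9
T
n 491 ztop 0.0562 width 0.0341 exp 0.0371 len 0.0668 exp 0.06874999999999999 heading -89.7 org [0.6169 0.0382] fromhead [0.6169 0.0354] headlat 0.0002 axis(head-ctr) -86.7
s
n 328 ztop 0.0461 width 0.0282 exp 0.0304 len 0.0547 exp 0.056249999999999994 heading -91.4 org [0.6166 0.1432] fromhead [0.6165 0.1406] headlat 0.0009 axis(head-ctr) -86.4
the job is handed in; nothing more can be done
the job is handed in; nothing more can be done
```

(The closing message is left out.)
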